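# Test and reset a bakery conveyor's emergency stop

### The arm

A 6-joint arm with a two-finger parallel gripper is mounted at the origin on the work surface. World frame = base frame: x ahead of the robot, y to its left, z up, the work surface at z = 0. Lengths are in mm, angles in rad, forces in N, time in s.
With the tool pointing down it reaches from about 350 to 975 mm from the base axis. Payload 7.1 kg.
Tool frame: the origin (TCP) lies at the very end of the fingers, on their centre line; the grasp point (between the pads) lies 19 mm behind it; z points along the fingers, x is the direction in which the jaws open and shut, and the axes are right-handed (so a half turn about z gives the same grasp; the last joint's range is limited). The gripper opens to 88 mm and grips with 3 to 60 N. Pads are 20 mm wide; open, the fingers measure 115 mm over their backs; the gripper's body (75 mm by 178 mm) begins 61 mm behind the grasp point.
Start: joints at [1.245, 0.423, 1.63, -0, 1.089, -0.019], TCP at [188.724, 595.809, 222.675] pointing down, gripper open.
Joint ranges: [-3, 3], [-0.9, 2.11], [0.09, 2.58], [-1.31, 4.45], [0.11, 2.69], [-2.54, 2.54]. Speed limits (rad/s): [2.39, 2.39, 3.01, 3.14, 3.14, 3.14].

### API

Orientations are given as a rotation vector (axis times angle).
In Python, from workcell import ctrl gives the robot as it stands. The module is installed in compiled form; this text tells all that it offers.
- The arm moves only by the tool move_arm, never from a script. Its argument "motion" is a list of rows, each a list of 2 entries, a list of its own where there are three numbers: the shift along the tool's x, y, z normalised to -1 to 1, where 1 is 150 mm, then the turn, a rotation vector about the tool's x, y, z normalised to -1 to 1, where 1 is 60 degrees. In form: [[[x, y, z], [rx, ry, rz]], ...]. A call has exactly 5 rows; each row is the pose to reach, as a shift and turn from the pose commanded when the call began, along the tool's axes at that moment; what a row does not reach only later rows make up. A row lasts 1/8 s, in which the tool goes at most 62.5 mm and 10.7 degrees, less where a joint would pass 70% of its speed; a pose out of reach is approached as far as the arm can. A call with a number of a shift or a turn outside -1 to 1 is refused whole. A call with a gripper value outside its range is refused whole. "gripper" is the opening, from 0 (shut) to 1 (fully open), set as the call begins (left out, the last holds). The fingers move at their own pace and stop on an object; the grip force is fixed at half the most. Time passes only in rows, so rows that repeat a pose let the fingers close, or fill a call up. It gives the time, the measured TCP pose, the force and the opening at its end, in the units of the state.
- ctrl.get_obs(): the state, without advancing time (a new reading comes with each control period).
- ctrl.get_image(name): name is "scene" or "top" or "wrist"; returns a dict with "pixels" (420x560x3 uint8, red, green, blue), "camera_matrix" (3x3 intrinsics, pixels), "R" (3x3) and "t" (3): a world point X has camera coordinates R X + t; the wrist camera has in their place "mount" (4x4, takes a point from camera to tool coordinates, whose origin is the TCP and whose axes are the tool frame's). Camera axes: x right, y down, z forward; pixel columns grow to the right and rows downward; lengths in mm; the calibration is good to about 2 mm. A picture is of the moment at which its call begins: read the wrist's pose just before it. There is no depth.
- ctrl.close_job(): hands the job in, once; it reports no verdict.
Trained networks look in the newest picture that a camera, given by its name, has taken for a name from the list of things; names that differ only in an ending like _2 or _b are one class to them, and where a whole thing is asked for, a point or a joint stands for the part that bears it (a point fixed in the world has none). Each returns a list of dicts, best first, with "p" (0 to 1); they miss things now and then, are a little off and sometimes report something else, mostly with a low value. They report only what shows in the picture. A call takes as long as a camera call. They do not tell look-alikes from the thing itself.
- ctrl.boxes_of(camera, name): "location" ([x, y, z] in mm, in world coordinates, good to about 4 mm: the middle of the surface that is visible of it).
- ctrl.regions_of(camera, name): "mask" (420x560 bool, what is visible of it).
- ctrl.pinpoint(camera, name): "location" ([x, y, z] in mm, in world coordinates, good to about 4 mm: a listed point, or the origin of a listed thing).
The state is a dict: "t": time; "qpos": joint angles; "qvel": joint speeds; "joint_torque": joint torques, N m; "ee_pos": TCP position; "orientation": TCP orientation; "ft_force": force on the tool from outside, world axes, zero at the start; "moment": the same for the moment, N m; "width": finger opening in mm.
Only numpy, scipy, OpenCV 4.12 (cv2) and the standard library are available. Lean on these libraries where they do the work, as an engineer would, in place of code of your own. Each camera call takes 0.05 s, during which the arm holds its last target.

### The job

Do the start-of-shift check of the tray conveyor's emergency stop, pushing with the fingertips and pinching nothing: press the big red three-winged mushroom button straight in until it stays in by itself, then push its wings round clockwise (seen from above) until the button pops back out. Then press the blue reset button fully in, and let it come back out. Do not press the green start button, do not use heavy force on the mushroom or its housing, and leave the cake, the metal ring and the scraper where they lie.

Things in the scene. Friction and masses are not known exactly. Their poses are not given: they have to be found in the camera images.
- station: yellow emergency-stop housing, 140 x 140 mm, 90 mm high, fixed on the bench. Origin at the centre of its underside, z up; the mushroom's axis is its z axis. The red mushroom stands on its top face: a 54 mm wide domed head on a thin neck, with three flat wings (120 degrees apart) standing out sideways. On the face under the head there is only a black disc 4 mm thick (radius 40 mm) and a steel collar 12 mm high (radius 20 mm).
- stop_top (a point): centre of the top of the red mushroom's dome, 152 mm above the bench when out; it moves down with the head. Press here, straight down.
- stop_button (a joint): how far the mushroom is pressed in, m: 0 = out, hard stop at 0.0145. Its spring pushes out with 2.5 N (out) to 6 N (in); pressing it past the latch takes up to about 10 N. Pressed beyond about 0.0105 it snaps in and latches; left alone it then rests at about 0.0104. Press to between 0.0115 and 0.014.
- stop_head (a joint): turn of the mushroom's head, rad: 0 = rest (it cannot turn anticlockwise from there), growing clockwise seen from above, hard stop at 0.9. A light spring (about 0.02 to 0.08 N m) turns it back to 0. When latched, turning it past about 0.55 to 0.65 frees the latch and the head springs out on its own.
- wing_a (a point): point in the middle of wing A of the head, 44 mm from the mushroom's axis, 132 mm above the bench when out; moves with the head. Every wing is 16 mm wide, reaches from the 27 mm radius of the head out to 52 mm from the axis, and is 16 mm high: 124 to 140 mm above the bench when out, about 10.4 mm lower when latched. There is free air between the wings down to the housing.
- wing_b (a point): the same point of wing B, 120 degrees anticlockwise of wing A seen from above
- wing_c (a point): the same point of wing C, 120 degrees clockwise of wing A seen from above
- wing_backs: the trailing halves of the three wings (origin on the mushroom's axis at the housing's top face, 90 mm above the bench when out; x axis points along wing A): the side faces to be pushed for a clockwise turn
- wing_fronts: the leading halves of the three wings, same origin and axes: the opposite side faces. Pushing sideways on backs and fronts at once counts as pinching
- reset_btn_top (a point): centre of the top of the blue reset push button, 34 mm across, 78 mm above the bench, on a grey box 80 x 80 mm and 60 mm high fixed on the bench
- reset_btn (a joint): how far the blue button is pressed, m: 0 = out, 0.006 = fully in (5 N); springs back
- start_btn_top (a point): centre of the top of the green start push button, on a box just like the blue one's. Must not be pressed
- start_btn (a joint): how far the green button is pressed, m: 0 = out, 0.006 = fully in
- cake_center (a point): centre of a loose brown sponge cake, 66 mm across, 35 mm high, standing on the bench. To be left alone
- ring_center (a point): centre of a loose bare metal cake ring, 70 mm across, 45 mm high, standing on the bench. To be left alone
- scraper_center (a point): middle of a loose steel dough scraper with a orange round handle, about 115 x 110 mm, 22 mm high, lying on the bench. To be left alone
Mind the look-alikes: they are no part of the job. Several things look just like the station: the one meant starts farthest to the robot's right.

How it is judged (in metres and radians):
On the way, in this order (a step that is already met when the one before it is completed fails the run):
1. the red mushroom is pressed in and stays latched with no finger on it (value of joint stop_button above 0.008 m and contact force between the fingers and station below 0.5 N), for 0.1 s.
2. the latched head is turned clockwise (value of joint stop_button above 0.006 m and value of joint stop_head above 0.3 rad).
3. the mushroom has popped back out (value of joint stop_button below 0.002 m), for 0.1 s.
4. the blue reset button is pressed fully in (value of joint reset_btn above 0.0045 m), for 0.05 s.
At the end, for the whole second after the job is handed in: the red mushroom is out (within 2 mm) and its head turned back to rest (within 0.1 rad), the blue and green buttons are out (within 1.5 mm), and the cake, the ring and the scraper are within 15 mm of where they started (value of joint stop_button below 0.002 m and value of joint stop_head below 0.1 rad and value of joint each of reset_btn, start_btn below 0.0015 m and distance of each of cake_center, ring_center, scraper_center from where it was at the start of the episode below 0.015 m); the robot touches nothing.
It fails at once if the green start button is pressed (over 2 mm) (value of joint start_btn above 0.002 m).
It fails at once if a wing of the mushroom is pinched: pushed over 2 N on both its sides at once (contact force between the fingers and wing_backs above 2 N and contact force between the fingers and wing_fronts above 2 N).
It fails at once if the mushroom or its housing is pushed with over 60 N (contact force between the arm and station above 60 N).
It fails at once if the cake, the ring or the scraper is lifted or moved over 15 mm (distance of any of cake_center, ring_center, scraper_center from where it was at the start of the episode above 0.015 m).
It also fails if it takes over 51 s, if anything falls off the work surface, if the arm or the gripper's body presses on something with over 40 N, if the wrist force passes 120 N, or if a joint passes its speed limit or range.

## Working session

There is one attempt and no reset: what is moved stays moved. The work goes in short steps, Python scripts to look and compute and a tool call to move; the robot and the scene stay as the last step left them, time stands still between calls to the robot, and variables do not carry over. Pictures are saved under pics/ and viewed, and the job is handed in when it is done.

Besides the shell and the picture viewer there is one more tool, called as a command line: name --argument value ..., lists and objects as JSON in quotes. move_arm: Moves the arm, as the interface text tells. Its arguments: {"type":"object","properties":{"motion":{"type":"array","items":{"type":"array"}},"gripper":{"type":"number"}},"required":["motion"]}

```bash
mkdir -p pics; python3 - <<'E'
from workcell import ctrl
import cv2
o=ctrl.get_obs();print(o)
for c in ["scene","top"]:
    im=ctrl.get_image(c);cv2.imwrite(f"pics/{c}0.png",im["pixels"][:,:,::-1])
    print(c,im["camera_matrix"],im["R"],im["t"])
    for n in ["station","stop_top","wing_a","reset_btn_top","start_btn_top","cake_center","ring_center","scraper_center"]:
        print(n,[(round(d["p"],2),[round(float(v)) for v in d["location"]]) for d in ctrl.pinpoint(c,n)])
E
```

```text
{'t': 0.0, 'qpos': array([ 1.24498220e+00,  4.23829731e-01,  1.63067600e+00, -4.06879709e-05,
        1.08860167e+00, -1.90333458e-02]), 'qvel': array([ 0.00108784, -0.00044429,  0.00084974, -0.00045755, -0.00059136,
       -0.00075625]), 'joint_torque': array([-1.36031336e-03, -5.44624293e+01, -2.73667163e+01,  6.42867247e-02,
        2.27602810e-02, -1.68499296e-04]), 'ee_pos': array([188.57419387, 595.29528783, 221.91413497]), 'orientation': array([ 2.53402718e+00,  1.85543719e+00, -1.91306495e-03]), 'ft_force': array([-0.40057516,  0.21610279, -0.43582652]), 'moment': array([-0.00498797, -0.02986723, -0.03377498]), 'width': 87.98623731494693}
scene [[482.62531125   0.         275.66989865]
 [  0.         482.62531125 206.19676883]
 [  0.           0.           1.        ]] [[ 0.57018357  0.82148926  0.00678836]
 [ 0.46091015 -0.31304895 -0.83039881]
 [-0.68003862  0.47660858 -0.55712811]] [-334.67194341  -99.58742398 1747.20320026]
station [(0.96, [646, 424, 1]), (0.95, [570, 55, 2]), (0.57, [276, 334, 1]), (0.24, [534, 33, 135])]
stop_top [(0.83, [642, 414, 155]), (0.75, [570, 5
[... 646 characters left out ...]
2 -2.11748700e-01]
 [ 2.11635882e-01  6.92033894e-03 -9.77324083e-01]] [  48.11954499  513.94924498 1146.35618806]
station [(0.89, [644, 417, -1]), (0.88, [280, 331, 1])]
stop_top [(0.97, [570, 54, 150]), (0.59, [643, 419, 154]), (0.56, [279, 337, 151])]
wing_a [(0.95, [605, 405, 134]), (0.87, [607, 33, 131]), (0.86, [320, 321, 129]), (0.86, [675, 386, 132]), (0.83, [567, 96, 130]), (0.76, [249, 305, 134]), (0.75, [535, 29, 129]), (0.73, [265, 375, 130]), (0.6, [655, 460, 133])]
reset_btn_top [(0.64, [527, -301, 84])]
start_btn_top [(0.54, [484, 273, 82])]
cake_center [(0.65, [372, 108, 18]), (0.43, [570, 50, -2])]
ring_center [(0.68, [719, 225, 26])]
scraper_center [(0.59, [733, -217, 11])]
```

View pics/scene0.png

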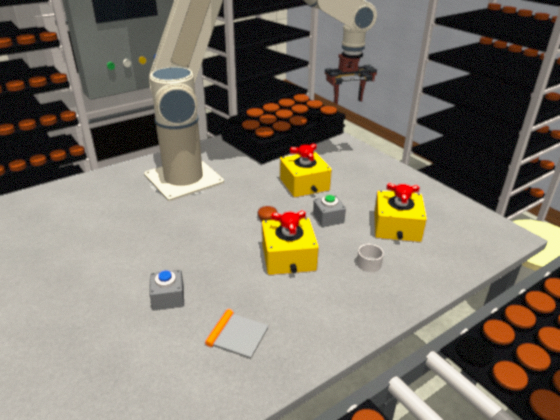

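View pics/top0.png

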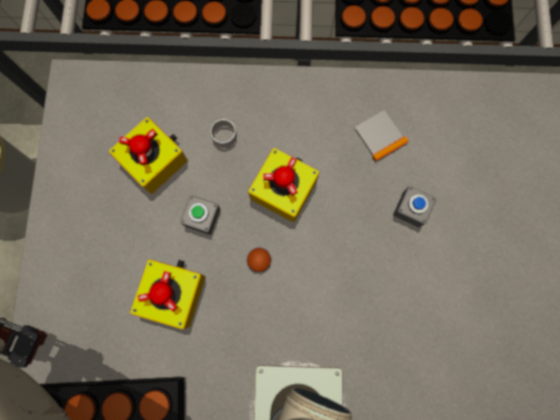

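The stations that could be taken for the right one are at scene pixels (290,245), (305,175) and (401,215), or top pixels (284,180), (168,293) and (147,152). Farthest to the robot's right (lowest y) is the one at scene (290,245) / top (284,180), near (570,55). The blue button is at scene (165,288) / top (417,204), near (528,-300). The green one is at scene (329,208).

```bash
python3 - <<'E'
import cv2
a=cv2.imread("pics/scene0.png")[195:285,240:340];b=cv2.imread("pics/top0.png")[140:230,235:335]
cv2.imwrite("pics/crop0.png",cv2.resize(cv2.hconcat([a,b]),None,fx=4,fy=4,interpolation=cv2.INTER_CUBIC))
E
```

```text
(no output)
```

View pics/crop0.png

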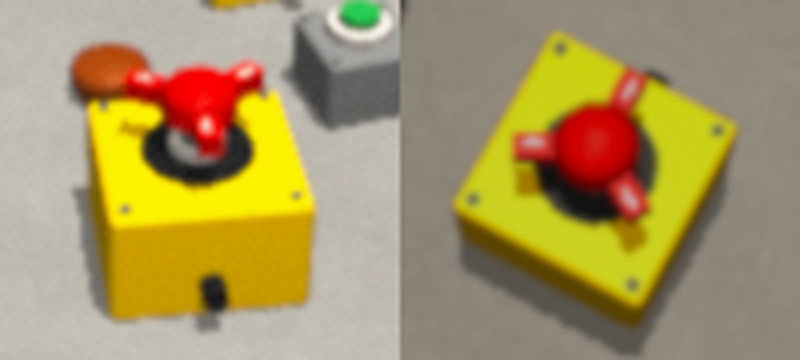

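move_arm --motion '[[[-0.22, 0.29, -0.1], [0, 0, 0]], [[-0.44, 0.58, -0.2], [0, 0, 0]], [[-0.66, 0.87, -0.3], [0, 0, 0]], [[-0.7, 0.95, -0.4], [0, 0, 0]], [[-0.7, 0.95, -0.4], [0, 0, 0]]]' --gripper 0

```text
t: 1.52
ee_pos: [293.8, 453.3, 284.1]
orientation: [-2.535, -1.853, -0.004]
ft_force: [-0.0, 0.3, -0.5]
width: 41.2
```

move_arm --motion '[[[-0.25, 0.32, 0], [0, 0, 0]], [[-0.5, 0.65, 0], [0, 0, 0]], [[-0.75, 0.97, 0], [0, 0, 0]], [[-0.75, 0.97, 0], [0, 0, 0]], [[-0.75, 0.97, 0], [0, 0, 0]]]'

```text
t: 2.15
ee_pos: [397.2, 302.6, 282.2]
orientation: [-2.534, -1.856, 0.001]
ft_force: [0.2, -0.5, -0.7]
width: 0.4
```

move_arm --motion '[[[-0.25, 0.32, 0], [0, 0, 0]], [[-0.5, 0.65, 0], [0, 0, 0]], [[-0.75, 0.97, 0], [0, 0, 0]], [[-0.75, 0.97, 0], [0, 0, 0.15]], [[-0.75, 0.97, 0], [0, 0, 0.15]]]'

```text
t: 2.78
ee_pos: [502.2, 151.8, 282.2]
orientation: [-2.67, -1.654, 0.001]
ft_force: [-0.3, -0.7, -0.3]
width: 0.2
```

```bash
cat > h.py <<'E'
import numpy as np, cv2
from scipy.spatial.transform import Rotation as Rn
from workcell import ctrl
def wrist():
    o=ctrl.get_obs(); im=ctrl.get_image("wrist")
    T=np.eye(4);T[:3,:3]=Rn.from_rotvec(o["orientation"]).as_matrix();T[:3,3]=o["ee_pos"]
    return o,im,T
def toolshift(target):
    o=ctrl.get_obs();R=Rn.from_rotvec(o["orientation"]).as_matrix()
    return (R.T@(np.array(target)-o["ee_pos"])/150).round(4), R
def pp(c,n):
    print(c,n,[(round(d["p"],2),[round(float(v),1) for v in d["location"]]) for d in ctrl.pinpoint(c,n)])
E
python3 - <<'E'
from h import *
o,im,T=wrist();print(o["t"],o["ee_pos"],o["orientation"]);print(im["mount"],im["camera_matrix"])
print(T[:3,:3].round(3))
cv2.imwrite("pics/w1.png",im["pixels"][:,:,::-1])
for n in ["stop_top","wing_a","station"]: pp("wrist",n)
E
```

```text
2.775 [502.16209138 151.76551715 282.24300504] [-2.66996103e+00 -1.65442482e+00  7.26108152e-04]
[[ 9.99999610e-01 -2.41905988e-04 -8.49660233e-04 -1.35119825e-01]
 [ 4.90421191e-04  9.51980205e-01  3.06159188e-01 -8.40387881e+01]
 [ 7.34797982e-04 -3.06159485e-01  9.51979952e-01 -1.61909248e+02]
 [ 0.00000000e+00  0.00000000e+00  0.00000000e+00  1.00000000e+00]] [[323.19448851   0.         280.02766456]
 [  0.         323.19448851 208.357575  ]
 [  0.           0.           1.        ]]
[[ 0.445  0.895 -0.001]
 [ 0.895 -0.445  0.   ]
 [-0.    -0.001 -1.   ]]
wrist stop_top [(0.62, [573.3, 53.2, 152.9])]
wrist wing_a [(0.7, [574.5, 95.5, 131.2]), (0.69, [673.9, 386.6, 130.8]), (0.66, [602.9, 405.0, 133.0]), (0.63, [539.1, 30.0, 130.7]), (0.34, [374.8, 110.5, 19.0])]
wrist station [(0.71, [645.0, 420.2, -2.2]), (0.67, [570.1, 62.0, -0.4]), (0.55, [576.3, 98.4, 133.6]), (0.27, [733.2, -220.3, 10.7])]
```

View pics/w1.png

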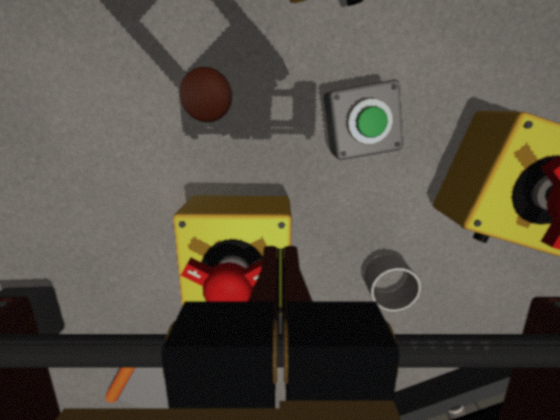

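The wrist picture shows the chosen station at (235,280), partly hidden by the fingers. The green button is at (372,122), the ring at (395,290) and the cake at (205,95). I'll shift so the wrist camera sees the mushroom freely.

move_arm --motion '[[[-0.07, 0.32, 0], [0, 0, -0.12]], [[-0.14, 0.65, 0], [0, 0, -0.24]], [[-0.2, 0.97, 0], [0, 0, -0.36]], [[-0.2, 0.97, 0], [0, 0, -0.44]], [[-0.2, 0.97, 0], [0, 0, -0.44]]]'

```text
t: 3.6
ee_pos: [618.9, 59.0, 282.3]
orientation: [-2.223, -2.219, 0.001]
ft_force: [-0.3, 0.3, 0.1]
width: 0.4
```

```bash
python3 - <<'E'
from h import *
o,im,T=wrist();print(o["t"],o["ee_pos"],o["orientation"])
print(T[:3,:3].round(3))
cv2.imwrite("pics/w2.png",im["pixels"][:,:,::-1])
for n in ["stop_top","wing_a"]: pp("wrist",n)
# refine: red mask top of dome and wing edges
C=T@im["mount"]; Rc=C[:3,:3].T; t=-Rc@C[:3,3]
K=im["camera_matrix"]
P=[[570,55,152]]+[[570+44*np.cos(a),55+44*np.sin(a),132] for a in np.radians([91,-29,211])]
for p in P:
    q=K@(Rc@np.array(p)+t);print(p,q[:2]/q[2])
E
```

```text
3.6 [618.90688613  58.98698167 282.30949959] [-2.22348890e+00 -2.21863296e+00  6.73690428e-04]
[[ 0.002  1.    -0.001]
 [ 1.    -0.002  0.   ]
 [ 0.    -0.001 -1.   ]]
wrist stop_top [(0.65, [574.1, 53.3, 148.6])]
wrist wing_a [(0.88, [536.2, 32.8, 133.3]), (0.86, [572.0, 96.0, 135.8]), (0.59, [608.7, 34.0, 135.1])]
[570, 55, 152] [276.13341937 146.05743178]
[np.float64(569.2320941167595), np.float64(98.99329858688122), 132] [322.57489029 142.56736856]
[np.float64(608.4832671141335), np.float64(33.668376709161166), 132] [255.07440115 182.97040679]
[np.float64(532.284638769107), np.float64(32.33832470395762), 132] [251.44711117 101.92277495]
```

View pics/w2.png

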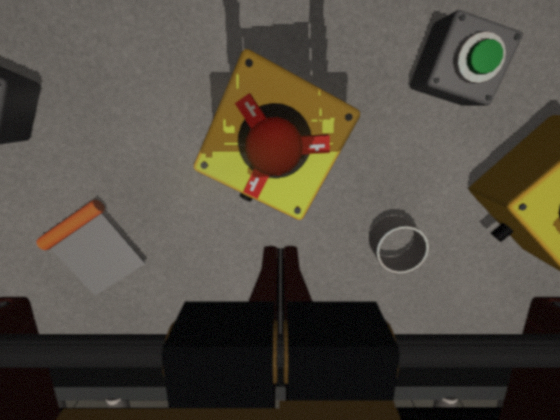

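The picture shows the mushroom dome at (275,146), with wings at (317,145), (250,108) and (256,184). That puts the axis near (572,54), with wings at 90°, 211° and -29°. Next: above the dome, then press.

move_arm --motion '[[[-0.015, -0.15, 0.2], [0, 0, 0]], [[-0.033, -0.313, 0.45], [0, 0, 0]], [[-0.033, -0.313, 0.7], [0, 0, 0]], [[-0.033, -0.313, 0.75], [0, 0, 0]], [[-0.033, -0.313, 0.75], [0, 0, 0]]]'

```text
t: 4.38
ee_pos: [572.5, 54.0, 170.7]
orientation: [2.224, 2.218, 0.0]
ft_force: [1.5, -0.3, -0.5]
width: 0.4
```

```bash
python3 - <<'E'
from h import *
o=ctrl.get_obs();print(o["t"],o["ee_pos"],o["orientation"],o["ft_force"])
a=ctrl.get_image("scene")["pixels"][195:285,240:340,::-1];b=ctrl.get_image("top")["pixels"][140:230,235:335,::-1]
cv2.imwrite("pics/c3.png",cv2.resize(cv2.hconcat([a,b]),None,fx=4,fy=4,interpolation=cv2.INTER_CUBIC))
E
```

```text
4.375 [572.48093884  53.98007161 170.74676289] [2.22431978e+00 2.21818353e+00 4.54923053e-04] [ 1.54209692 -0.29687099 -0.45898007]
```

View pics/c3.png

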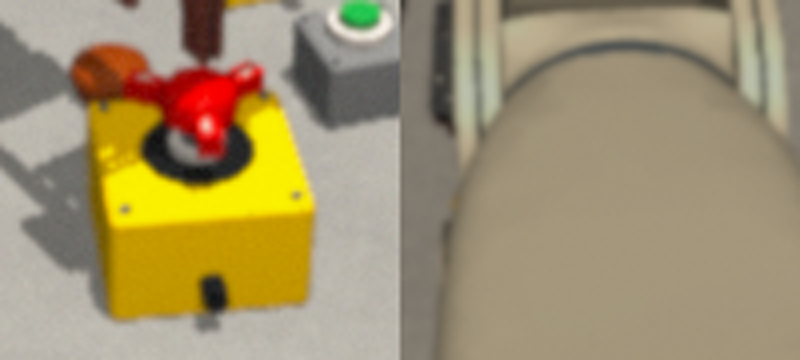

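The fingers (crop pixel 203,30) are over the dome (200,95). Descending.

move_arm --motion '[[[0, 0, 0.04], [0, 0, 0]], [[0, 0, 0.08], [0, 0, 0]], [[0, 0, 0.12], [0, 0, 0]], [[0, 0, 0.15], [0, 0, 0]], [[0, 0, 0.165], [0, 0, 0]]]'

```text
t: 5.1
ee_pos: [572.3, 53.5, 145.9]
orientation: [2.225, 2.218, 0.001]
ft_force: [-1.2, -0.3, 5.2]
width: 0.7
```

move_arm --motion '[[[0, 0, 0.012], [0, 0, 0]], [[0, 0, 0.024], [0, 0, 0]], [[0, 0, 0.035], [0, 0, 0]], [[0, 0, 0.043], [0, 0, 0]], [[0, 0, 0.043], [0, 0, 0]]]'

```text
t: 5.72
ee_pos: [572.2, 53.6, 139.0]
orientation: [2.225, 2.218, 0.0]
ft_force: [0.3, -1.2, 5.1]
width: 0.7
```

move_arm --motion '[[[0, 0, -0.02], [0, 0, 0]], [[0, 0, -0.06], [0, 0, 0]], [[0, 0, -0.12], [0, 0, 0]], [[0, 0, -0.2], [0, 0, 0]], [[0, 0, -0.2], [0, 0, 0]]]'

```text
t: 6.35
ee_pos: [572.9, 53.6, 170.4]
orientation: [2.224, 2.217, 0.003]
ft_force: [0.0, -0.7, 0.2]
width: 0.6
```

```bash
python3 - <<'E'
from h import *
o=ctrl.get_obs();print(o["t"],o["ee_pos"],o["orientation"],o["ft_force"])
a=ctrl.get_image("scene")["pixels"][195:285,240:340,::-1]
pp("scene","stop_top");pp("scene","wing_a")
cv2.imwrite("pics/c4.png",cv2.resize(a,None,fx=5,fy=5,interpolation=cv2.INTER_CUBIC))
E
```

```text
6.35 [572.86440997  53.63827843 170.38381013] [2.22372869 2.21689557 0.00287645] [ 0.01948703 -0.68597648  0.19717186]
scene stop_top [(0.74, [570.8, 55.6, 138.0]), (0.54, [641.7, 417.4, 154.2]), (0.51, [277.6, 334.0, 150.9])]
scene wing_a [(0.91, [570.6, 94.3, 122.2]), (0.78, [538.0, 29.4, 125.7]), (0.78, [652.7, 461.3, 130.8]), (0.69, [674.6, 385.6, 133.3]), (0.66, [607.4, 33.5, 123.2]), (0.59, [321.8, 323.7, 127.5]), (0.56, [267.5, 377.0, 131.5])]
```

View pics/c4.png

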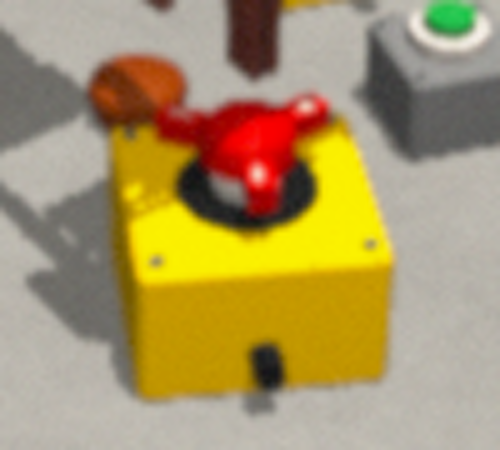

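Latched: the head sits lower and the network puts its top at 138 mm. Now I'll bring the fingers down behind wing A, on its −x side.

move_arm --motion '[[[0.15, -0.123, 0], [0, 0, 0]], [[0.31, -0.246, 0], [0, 0, 0]], [[0.31, -0.246, 0], [0, 0, 0]], [[0.31, -0.246, 0.15], [0, 0, 0]], [[0.31, -0.246, 0.2], [0, 0, 0]]]'

```text
t: 7.12
ee_pos: [535.2, 99.6, 137.9]
orientation: [-2.225, -2.217, 0.002]
ft_force: [0.2, -0.8, 0.8]
width: 0.6
```

```bash
python3 - <<'E'
from h import *
o,im,T=wrist();print(o["t"],o["ee_pos"],o["orientation"],o["ft_force"])
a=ctrl.get_image("scene")["pixels"][195:285,240:340,::-1]
cv2.imwrite("pics/c5.png",cv2.resize(a,None,fx=5,fy=5,interpolation=cv2.INTER_CUBIC))
cv2.imwrite("pics/w5.png",im["pixels"][:,:,::-1])
E
```

```text
7.125 [535.164269    99.5761205  137.91951417] [-2.22453746e+00 -2.21729234e+00  2.14441736e-03] [ 0.20035366 -0.80292814  0.83648602]
```

View pics/c5.png

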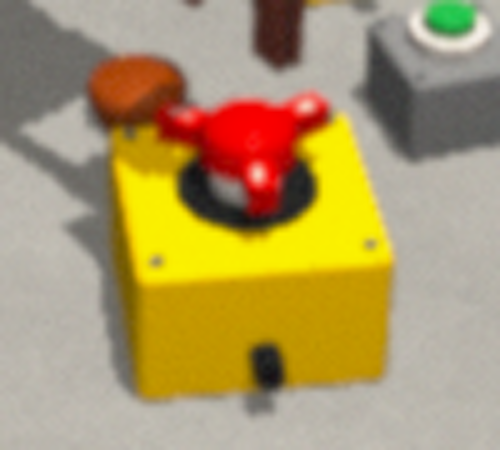

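View pics/w5.png

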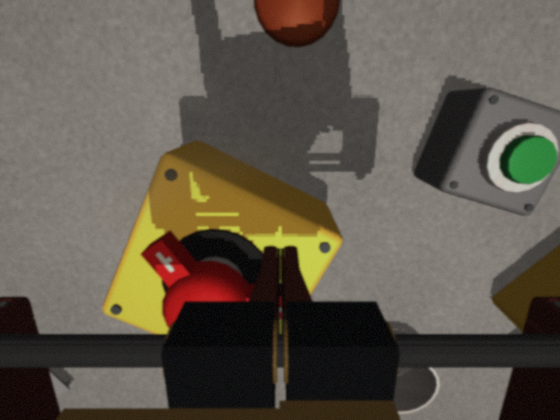

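The scene crop shows the finger clear behind wing A, and the wrist view shows free space below. Lowering and coming up to the wing.

move_arm --motion '[[[0, 0, 0.08], [0, 0, 0]], [[0, 0, 0.19], [0, 0, 0]], [[0, 0.05, 0.19], [0, 0, 0]], [[0, 0.11, 0.19], [0, 0, 0]], [[0, 0.125, 0.19], [0, 0, 0]]]'

```text
t: 7.85
ee_pos: [554.9, 100.3, 110.7]
orientation: [2.225, 2.218, 0.001]
ft_force: [-1.1, 1.7, 0.9]
width: 0.6
```

move_arm --motion '[[[0.015, 0.047, 0], [0, 0, 0.143]], [[0.021, 0.096, 0], [0, 0, 0.286]], [[0.021, 0.145, 0], [0, 0, 0.43]], [[0.015, 0.194, 0], [0, 0, 0.573]], [[0.005, 0.225, 0], [0, 0, 0.668]]]'

```text
t: 8.48
ee_pos: [588.3, 101.0, 110.9]
orientation: [-2.853, -1.316, -0.001]
ft_force: [-1.0, 1.7, 1.4]
width: 0.8
```

```bash
python3 - <<'E'
from h import *
o=ctrl.get_obs();print(o["t"],o["ee_pos"],o["orientation"],o["ft_force"])
a=ctrl.get_image("scene")["pixels"][195:285,240:340,::-1]
pp("scene","stop_top");pp("scene","wing_a")
cv2.imwrite("pics/c6.png",cv2.resize(a,None,fx=5,fy=5,interpolation=cv2.INTER_CUBIC))
E
```

```text
8.475 [588.26505391 101.02317656 110.93464238] [-2.85264681e+00 -1.31561812e+00 -8.93500726e-04] [-0.9872226   1.734727    1.38950279]
scene stop_top [(0.68, [574.8, 55.6, 151.6]), (0.66, [643.0, 418.0, 154.8]), (0.49, [279.0, 332.7, 148.8]), (0.31, [530.9, -298.4, 81.9])]
scene wing_a [(0.72, [581.4, 9.6, 136.0]), (0.72, [603.3, 84.2, 130.5]), (0.7, [672.6, 390.5, 135.2]), (0.6, [529.9, 62.2, 136.0]), (0.57, [602.2, 402.8, 132.1]), (0.55, [656.0, 462.6, 129.8]), (0.4, [247.9, 299.2, 133.9])]
```

View pics/c6.png

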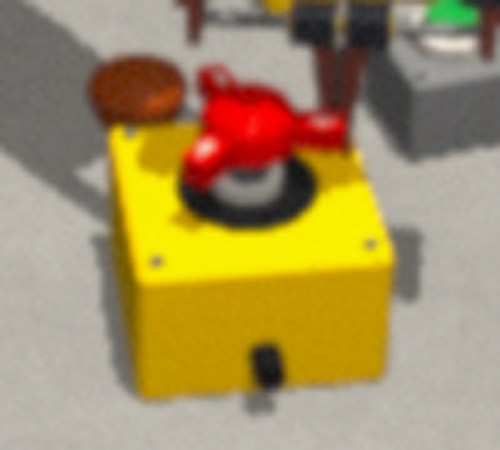

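The head is turned and popped out: its top is at 152 mm and the wings are up at 133. Backing off along the arc so it can turn back.

move_arm --motion '[[[-0.028, -0.055, 0], [0, 0, -0.172]], [[-0.063, -0.099, 0], [0, 0, -0.344]], [[-0.108, -0.14, 0], [0, 0, -0.516]], [[-0.15, -0.17, 0], [0, 0, -0.668]], [[-0.228, -0.262, 0], [0, 0, -0.668]]]'

```text
t: 9.25
ee_pos: [536.1, 100.0, 110.8]
orientation: [2.22, 2.222, 0.002]
ft_force: [0.5, 0.2, -0.6]
width: 0.3
```

move_arm --motion '[[[0, 0, -0.2], [0, 0, 0]], [[0, 0, -0.5], [0, 0, 0]], [[0, 0, -0.8], [0, 0, 0]], [[0, 0, -0.9], [0, 0, 0]], [[0, 0, -0.9], [0, 0, 0]]]'

```text
t: 9.88
ee_pos: [536.0, 100.1, 246.1]
orientation: [2.223, 2.218, 0.002]
ft_force: [0.2, 1.6, -0.4]
width: 0.7
```

```bash
python3 - <<'E'
from h import *
o,im,T=wrist();print(o["t"],o["ee_pos"],o["orientation"],o["ft_force"]);print(T[:3,:3].round(3))
a=ctrl.get_image("scene")["pixels"][195:285,240:340,::-1]
pp("scene","stop_top");pp("scene","wing_a");pp("scene","reset_btn_top")
cv2.imwrite("pics/c7.png",cv2.resize(a,None,fx=5,fy=5,interpolation=cv2.INTER_CUBIC))
E
```

```text
9.875 [536.01786713 100.09906239 246.05852966] [2.22280675 2.21837508 0.00232084] [ 0.17426027  1.58817815 -0.36799745]
[[ 0.002  1.     0.002]
 [ 1.    -0.002  0.   ]
 [ 0.     0.002 -1.   ]]
scene stop_top [(0.78, [571.3, 55.8, 151.1]), (0.76, [642.6, 420.2, 153.1]), (0.4, [277.9, 335.5, 150.0])]
scene wing_a [(0.89, [673.4, 387.3, 134.1]), (0.87, [570.9, 97.8, 134.8]), (0.86, [607.7, 32.8, 137.0]), (0.83, [603.1, 404.5, 131.5]), (0.67, [320.9, 325.9, 128.5]), (0.59, [267.5, 377.7, 131.5]), (0.57, [538.4, 30.0, 136.2]), (0.41, [246.3, 296.9, 131.6])]
scene reset_btn_top [(0.46, [532.4, -294.6, 80.5])]
```

View pics/c7.png

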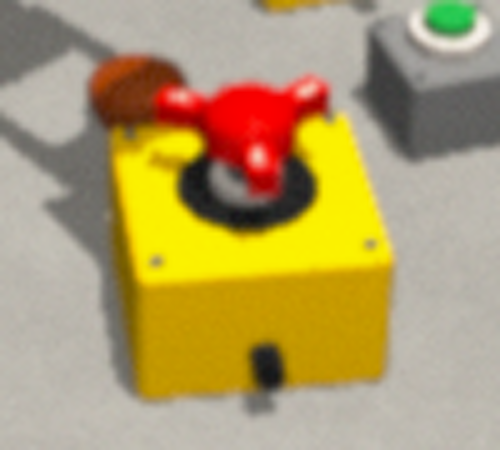

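The mushroom is out and back at rest, and the wings are at their starting places. On to the blue button at scene (165,288).

move_arm --motion '[[[-0.3, 0.04, 0], [0, 0, 0]], [[-0.6, 0.08, 0], [0, 0, 0]], [[-0.885, 0.12, 0], [0, 0, 0]], [[-0.885, 0.12, 0], [0, 0, 0]], [[-0.885, 0.12, 0], [0, 0, 0]]]'

```text
t: 10.75
ee_pos: [552.8, -32.4, 244.6]
orientation: [-2.225, -2.216, 0.001]
ft_force: [0.2, 0.1, 0.1]
width: 0.2
```

move_arm --motion '[[[-0.3, 0.04, 0], [0, 0, 0]], [[-0.6, 0.08, 0], [0, 0, 0]], [[-0.885, 0.12, 0], [0, 0, 0]], [[-0.885, 0.12, 0], [0, 0, 0]], [[-0.885, 0.12, 0], [0, 0, 0]]]'

```text
t: 11.38
ee_pos: [570.6, -164.1, 245.0]
orientation: [-2.223, -2.218, 0.0]
ft_force: [-0.5, -0.2, -0.6]
width: 0.9
```

move_arm --motion '[[[-0.3, 0.04, 0], [0, 0, 0]], [[-0.6, 0.08, 0], [0, 0, 0]], [[-0.885, 0.12, 0.1], [0, 0, 0]], [[-0.885, 0.12, 0.3], [0, 0, 0]], [[-0.885, 0.12, 0.3], [0, 0, 0]]]'

```text
t: 12.0
ee_pos: [587.2, -296.0, 198.0]
orientation: [-2.22, -2.216, 0.002]
ft_force: [-0.7, 0.7, -0.8]
width: 0.5
```

```bash
python3 - <<'E'
from h import *
o,im,T=wrist();print(o["t"],o["ee_pos"],o["orientation"],o["ft_force"])
pp("wrist","reset_btn_top");pp("wrist","start_btn_top")
cv2.imwrite("pics/w8.png",im["pixels"][:,:,::-1])
C=T@im["mount"]; Rc=C[:3,:3].T; t=-Rc@C[:3,3]
q=im["camera_matrix"]@(Rc@np.array([530,-298,78])+t);print(q[:2]/q[2])
m=cv2.inRange(cv2.cvtColor(im["pixels"],cv2.COLOR_RGB2HSV),(100,120,40),(130,255,255))
n,_,st,ce=cv2.connectedComponentsWithStats(m)
for i in range(1,n):
    if st[i,4]>100:
        d=np.linalg.inv(im["camera_matrix"])@[*ce[i],1]; d=C[:3,:3]@d; s=(78-C[2,3])/d[2]; print(ce[i],st[i],C[:3,3]+s*d)
E
```

```text
12.0 [ 587.15017272 -296.04140478  197.9908135 ] [-2.21964211e+00 -2.21556303e+00  2.14158332e-03] [-0.65816229  0.71235614 -0.83893624]
wrist reset_btn_top [(0.7, [528.7, -297.7, 87.9])]
wrist start_btn_top []
[277.92936555 138.34267411]
[277.16468435 136.29277219] [ 259  118   37   38 1093] [ 528.27656082 -298.6469665    78.        ]
```

View pics/w8.png

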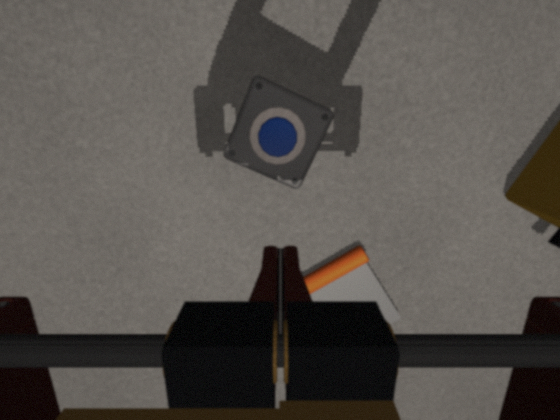

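The blue cap is at pixel (277,136), which gives (528.4,-298.5). The grey box is around it and the scraper is at (345,280).

move_arm --motion '[[[-0.008, -0.2, 0.1], [0, 0, 0]], [[-0.016, -0.39, 0.3], [0, 0, 0]], [[-0.016, -0.39, 0.55], [0, 0, 0]], [[-0.016, -0.39, 0.72], [0, 0, 0]], [[-0.016, -0.39, 0.72], [0, 0, 0]]]'

```text
t: 12.78
ee_pos: [529.7, -299.6, 92.2]
orientation: [-2.223, -2.218, 0.001]
ft_force: [-0.1, -0.6, 0.5]
width: 0.6
```

move_arm --motion '[[[0, 0, 0.04], [0, 0, 0]], [[0, 0, 0.07], [0, 0, 0]], [[0, 0, 0.09], [0, 0, 0]], [[0, 0, 0.1], [0, 0, 0]], [[0, 0, 0.1], [0, 0, 0]]]'

```text
t: 13.4
ee_pos: [530.7, -300.8, 78.0]
orientation: [2.224, 2.217, 0.001]
ft_force: [2.2, 1.1, 4.6]
width: 0.6
```

move_arm --motion '[[[0, 0, 0.01], [0, 0, 0]], [[0, 0, 0.02], [0, 0, 0]], [[0, 0, 0.03], [0, 0, 0]], [[0, 0, 0.03], [0, 0, 0]], [[0, 0, 0.03], [0, 0, 0]]]'

```text
t: 14.02
ee_pos: [530.9, -301.0, 75.9]
orientation: [2.223, 2.216, 0.001]
ft_force: [-4.4, 5.1, 27.7]
width: 0.5
```

```bash
python3 - <<'E'
from h import *
o=ctrl.get_obs();print(o["t"],o["ee_pos"],o["orientation"],o["ft_force"],o["moment"])
a=ctrl.get_image("scene")["pixels"][250:325,120:210,::-1]
b=ctrl.get_image("top")["pixels"][165:240,370:460,::-1]
cv2.imwrite("pics/c9.png",cv2.resize(cv2.hconcat([a,b]),None,fx=4.4,fy=4.4,interpolation=cv2.INTER_CUBIC))
E
```

```text
14.025 [ 530.88207838 -300.95113897   75.90325345] [2.22346998e+00 2.21643078e+00 1.16279384e-03] [-4.37242508  5.14843637 27.70488571] [0.89275631 0.66663174 0.05618792]
```

View pics/c9.png

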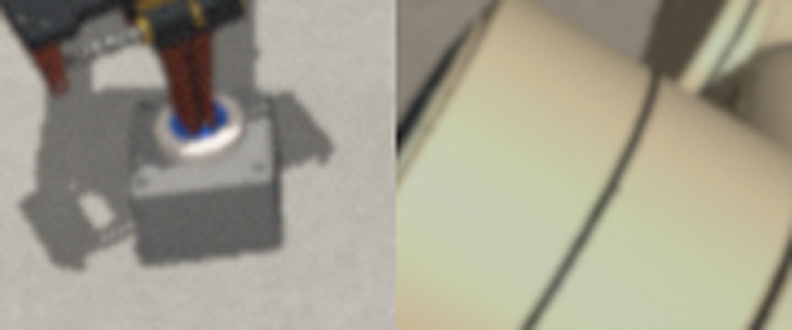

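move_arm --motion '[[[0, 0, -0.05], [0, 0, 0]], [[0, 0, -0.1], [0, 0, 0]], [[0, 0, -0.15], [0, 0, 0]], [[0, 0, -0.15], [0, 0, 0]], [[0, 0, -0.15], [0, 0, 0]]]'

```text
t: 14.75
ee_pos: [529.6, -300.4, 95.1]
orientation: [-2.224, -2.217, 0.0]
ft_force: [0.0, -0.4, 0.7]
width: 0.5
```

```bash
python3 - <<'E'
from h import *
for i in range(3):
    o,im,T=wrist();print(o["t"],o["ee_pos"],o["orientation"],o["ft_force"],o["moment"],o["qpos"])
cv2.imwrite("pics/w10.png",im["pixels"][:,:,::-1])
a=ctrl.get_image("scene")["pixels"][250:325,120:210,::-1]
cv2.imwrite("pics/c10.png",cv2.resize(a,None,fx=6,fy=6,interpolation=cv2.INTER_CUBIC))
pp("scene","reset_btn_top")
E
```

```text
14.75 [ 529.60075765 -300.4132399    95.07874977] [-2.22429637e+00 -2.21741288e+00  4.14097631e-04] [ 0.02500902 -0.41055314  0.67584757] [-0.001204    0.02935586  0.01272274] [-5.35506681e-01  5.65637133e-01  1.74150373e+00 -6.72413595e-05
  8.35317549e-01 -2.10315840e+00]
14.8 [ 529.59784525 -300.41756987   95.03405879] [-2.22432556e+00 -2.21730792e+00  3.94278992e-04] [-0.16567519 -0.05877144  0.70786284] [ 0.07317588  0.01425813 -0.02982711] [-5.35528220e-01  5.65719604e-01  1.74148575e+00 -3.28257952e-05
  8.35301665e-01 -2.10314258e+00]
14.85 [ 529.64797022 -300.42723073   95.02751412] [-2.22430605e+00 -2.21739363e+00  3.83344436e-04] [ 0.04605055  0.09177453 -0.48500714] [ 0.01890947 -0.05191552  0.00356158] [-5.35497378e-01  5.65768924e-01  1.74140923e+00 -3.93864013e-05
  8.35281903e-01 -2.10315476e+00]
scene reset_btn_top [(0.69, [528.3, -296.6, 83.2])]
```

View pics/c10.png

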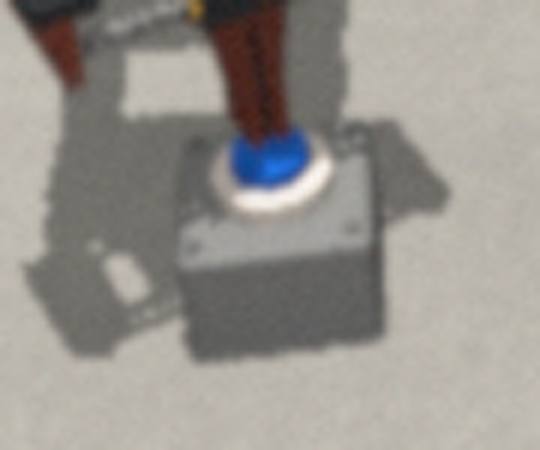

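View pics/w10.png

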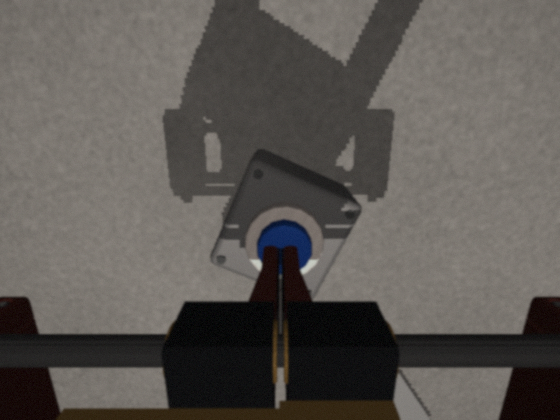

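```bash
python3 - <<'E'
from h import *
o,im,T=wrist()
C=T@im["mount"]; Rc=C[:3,:3].T; t=-Rc@C[:3,3];K=im["camera_matrix"]
hs=cv2.cvtColor(im["pixels"],cv2.COLOR_RGB2HSV)
m=cv2.inRange(hs,(100,100,25),(130,255,255))
c=max(cv2.findContours(m,cv2.RETR_EXTERNAL,cv2.CHAIN_APPROX_NONE)[0],key=cv2.contourArea)[:,0]
print(c.min(0),c.max(0))
from scipy.optimize import least_squares
top=[p for p in c if p[1]<243]
W=[]
for p in top:
    d=C[:3,:3]@np.linalg.inv(K)@[p[0],p[1],1]; W.append((C[:3,3]+(78-C[2,3])/d[2]*d)[:2])
W=np.array(W)
r=least_squares(lambda q:np.hypot(W[:,0]-q[0],W[:,1]-q[1])-q[2],[528,-298,17],loss='soft_l1');print(r.x,o["ee_pos"])
E
```

```text
[258 220] [311 273]
[ 525.92562752 -298.58540221   15.37734838] [ 529.80586938 -300.47028551   95.18118321]
```

move_arm --motion '[[[0.013, -0.016, 0.02], [0, 0, 0]], [[0.013, -0.016, 0.06], [0, 0, 0]], [[0.013, -0.016, 0.1], [0, 0, 0]], [[0.013, -0.016, 0.12], [0, 0, 0]], [[0.013, -0.016, 0.12], [0, 0, 0]]]'

```text
t: 15.68
ee_pos: [527.5, -298.5, 77.4]
orientation: [-2.225, -2.218, 0.0]
ft_force: [-1.2, 0.4, 5.2]
width: 0.6
```

move_arm --motion '[[[0, 0, 0.005], [0, 0, 0]], [[0, 0, 0.01], [0, 0, 0]], [[0, 0, 0.013], [0, 0, 0]], [[0, 0, 0.013], [0, 0, 0]], [[0, 0, 0.013], [0, 0, 0]]]'

```text
t: 16.3
ee_pos: [527.5, -298.5, 76.3]
orientation: [-2.225, -2.218, -0.0]
ft_force: [-3.6, 1.5, 9.9]
width: 0.1
```

move_arm --motion '[[[0, 0, 0.005], [0, 0, 0]], [[0, 0, 0.01], [0, 0, 0]], [[0, 0, 0.013], [0, 0, 0]], [[0, 0, 0.013], [0, 0, 0]], [[0, 0, 0.013], [0, 0, 0]]]'

```text
t: 16.92
ee_pos: [527.6, -298.6, 76.0]
orientation: [2.225, 2.218, 0.0]
ft_force: [-7.9, 5.2, 25.4]
width: 0.6
```

move_arm --motion '[[[0, 0, -0.02], [0, 0, 0]], [[0, 0, -0.038], [0, 0, 0]], [[0, 0, -0.038], [0, 0, 0]], [[0, 0, -0.038], [0, 0, 0]], [[0, 0, -0.038], [0, 0, 0]]]'

```text
t: 17.55
ee_pos: [527.6, -298.6, 79.1]
orientation: [-2.225, -2.218, 0.0]
ft_force: [-0.6, 1.7, 4.0]
width: 0.6
```

move_arm --motion '[[[0, 0, -0.007], [0, 0, 0]], [[0, 0, -0.013], [0, 0, 0]], [[0, 0, -0.013], [0, 0, 0]], [[0, 0, -0.013], [0, 0, 0]], [[0, 0, -0.013], [0, 0, 0]]]'

```text
t: 18.18
ee_pos: [527.6, -298.6, 81.2]
orientation: [2.225, 2.218, 0.0]
ft_force: [-0.9, 0.3, 1.8]
width: 0.3
```

move_arm --motion '[[[0, 0, -0.007], [0, 0, 0]], [[0, 0, -0.013], [0, 0, 0]], [[0, 0, -0.013], [0, 0, 0]], [[0, 0, -0.013], [0, 0, 0]], [[0, 0, -0.013], [0, 0, 0]]]'

```text
t: 18.8
ee_pos: [527.5, -298.6, 83.1]
orientation: [-2.225, -2.218, 0.0]
ft_force: [0.0, 0.2, -0.3]
width: 0.3
```

```bash
python3 - <<'E'
from h import *
for i in range(2):
    im=ctrl.get_image("scene");o=ctrl.get_obs();print(o["ee_pos"],o["ft_force"])
cv2.imwrite("pics/c11.png",cv2.resize(im["pixels"][250:325,120:210,::-1],None,fx=6,fy=6,interpolation=cv2.INTER_CUBIC))
E
```

```text
[ 527.55803762 -298.63060819   83.12769815] [-0.77046548  0.4085954   0.45664692]
[ 527.55109496 -298.63157869   83.13803204] [-0.08647183 -0.57182131  0.5415926 ]
```

View pics/c11.png

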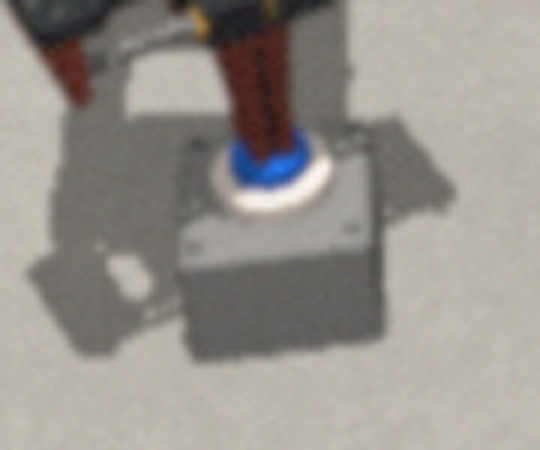

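The force is 0 N at 83 mm, 1.8 at 81.2, 4.0 at 79.1, 5.2 at 77.4 and 25 at 76.0. So it touches near 82 and hits the hard stop at 76: a 6 mm stroke with a 5 N spring, and the button was fully in both times. Lifting clear and checking everything.

move_arm --motion '[[[0, 0, -0.2], [0, 0, 0]], [[0, 0, -0.5], [0, 0, 0]], [[0, 0, -0.9], [0, 0, 0]], [[-0.3, -0.3, -1], [0, 0, 0]], [[-0.5, -0.5, -1], [0, 0, 0]]]'

```text
t: 19.52
ee_pos: [452.2, -374.8, 235.3]
orientation: [2.221, 2.216, 0.0]
ft_force: [0.3, -0.6, -0.1]
width: 0.7
```

```bash
python3 - <<'E'
from h import *
o=ctrl.get_obs();print(o["t"],o["ee_pos"],o["ft_force"])
im=ctrl.get_image("scene")
cv2.imwrite("pics/s12.png",im["pixels"][:,:,::-1])
for n in ["stop_top","wing_a","reset_btn_top","start_btn_top","cake_center","ring_center","scraper_center"]:pp("scene",n)
E
```

```text
19.525 [ 452.15137812 -374.78156059  235.34834037] [ 0.32648873 -0.64450418 -0.13940789]
scene stop_top [(0.91, [575.1, 54.2, 150.6]), (0.81, [278.0, 332.6, 147.2]), (0.78, [640.8, 419.6, 153.1])]
scene wing_a [(0.76, [653.0, 458.7, 131.4]), (0.75, [567.5, 96.0, 133.5]), (0.75, [268.5, 379.1, 132.1]), (0.73, [609.9, 31.9, 133.6]), (0.73, [319.5, 322.0, 131.6]), (0.72, [674.0, 385.7, 131.9]), (0.67, [535.2, 30.3, 135.2]), (0.62, [603.1, 405.8, 132.8]), (0.54, [247.4, 301.4, 137.0])]
scene reset_btn_top [(0.59, [530.6, -295.8, 81.2])]
scene start_btn_top [(0.57, [533.0, -298.9, 79.4])]
scene cake_center [(0.69, [368.2, 111.1, 20.2])]
scene ring_center [(0.77, [722.0, 222.4, 22.6])]
scene scraper_center [(0.76, [731.8, -214.3, 11.7])]
```

View pics/s12.png

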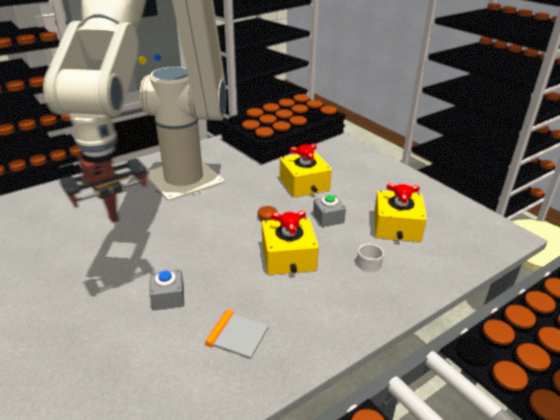

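The mushroom (290,220) is out, the blue button (165,276) is out, and the cake, ring and scraper haven't moved. The arm is clear.

```bash
python3 -c "
from workcell import ctrl
print(ctrl.close_job())"
```

```text
the job is handed in; nothing more can be done
None
```

I did the emergency-stop check on the station farthest to the robot's right and handed the job in at about 20 s. No verdict was reported, so what follows is from my own readings.

- **Mushroom pressed:** I pushed it straight in with the shut fingertips to about 13 mm, with about 5 N at both readings. It stayed latched when I lifted off: the network put its top at 138 mm.
- **Mushroom released:** I pushed wing A clockwise about 0.7 rad and the head popped back out. After backing off, its top read about 151 mm and the wings were back at their starting angles.
- **Blue reset button:** I pressed it fully in twice. The first press hit a hard stop while slightly off centre, so I centred and repeated it. The force rose over about 6 mm to 5 N and then hit the stop, peaking at about 28 N. The button came back out.
- **One disagreement:** the blue button's top was at about 82 mm by touch, not the stated 78 mm.
- **Last picture:** the mushroom and the blue button are out, and the cake, ring and scraper are where they started, within the network's error of about 4 mm. The arm was clear of everything. I never went near the green button; in that last check the network gave only the blue button's position for it, but the picture shows it unchanged.

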